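# Shut, pin and squeeze the split casting mould

### The arm

A 7-joint arm with a two-finger parallel gripper is mounted at the origin on a cart in front of the work surface, level with it; the furniture and walls round the work are solid. World frame = base frame: x ahead of the robot, y to its left, z up, the work surface at z = 0. Lengths are in m, angles in rad, forces in N, time in s.
With the tool pointing down it reaches from about 0.4 to 0.75 m from the base axis. Payload 19.5 kg.
Tool frame: the origin (TCP) lies at the very end of the fingers, on their centre line; the grasp point (between the pads) lies 19 mm behind it; y points along the fingers, z is the direction in which the jaws open and shut, and the axes are right-handed (so a half turn about y gives the same grasp; the last joint's range is limited). The gripper opens to 85 mm and grips with 20 to 120 N. Pads are 22 mm wide; open, the fingers measure 114 mm over their backs; the gripper's body (76 mm by 85 mm) begins 54 mm behind the grasp point. The pads swing forward as they close: fully open they stand 13 mm farther back than shut.
Start: joints at [-1.261, 0.707, -0.028, 1.485, 0.022, 0.951, -0.075], TCP at [0.198, 0.54, 0.231] pointing down, gripper open.
Joint ranges: [-2.71, 2.71], [-0.32, 2.16], [-1.57, 1.52], [0, 2.45], [-1.46, 4.6], [0, 2.02], [-2.83, 2.83]. Speed limits (rad/s): [1.89, 1.89, 2.57, 2.57, 3.01, 3.01, 3.01].

### API

Orientations are given as a unit quaternion [w, x, y, z].
In Python, from rig import get_obs, camera, close_job gives the robot as it stands. The module is installed in compiled form; this text tells all that it offers.
- The arm moves only by the shell command python3 -m crank 'ROWS' [FORCE]. ROWS is JSON, a list of rows, each an object with "hand": the opening in per cent of the stroke, from 0 (shut) to 100 (fully open); "dp": the shift along the tool's x, y, z in mm, a list of three; "yaw": the turn about the tool's y in rad. A call has 1 to 8 rows; each row is the pose to reach, as a shift and turn from the pose commanded when the call began, along the tool's axes at that moment; what a row does not reach only later rows make up. A row lasts 1/12 s, in which the tool goes at most 41.7 mm and 7.16 degrees, less where a joint would pass 70% of its speed; a pose out of reach is approached as far as the arm can. A call with a gripper value outside its range is refused whole. The fingers move at their own pace and stop on an object; FORCE is the grip in N (left out, the last holds). Time passes only in rows, so rows that repeat a pose let the fingers close. It gives the time, the measured TCP pose, the force and the opening at its end, in the units of the state.
- get_obs(): the state, without advancing time (a new reading comes with each control period).
- camera(name): name is "side" or "top" or "wrist"; returns a dict with "color" (400x640x3 uint8, red, green, blue), "fx", "fy", "cx", "cy" (pixels), "xyz" and "rotation" of the camera in the world. Camera axes: x right, y down, z forward; pixel columns grow to the right and rows downward; lengths in m; the calibration is good to about 2 mm. A picture is of the moment at which its call begins. There is no depth.
- close_job(): hands the job in, once; it reports no verdict.
The state is a dict: "time": time; "joints": joint angles; "qd": joint speeds; "joint_torque": joint torques, N m; "ee_pos": TCP position; "tool_rot": TCP orientation; "contact_force": force on the tool from outside, world axes, zero at the start; "wrist_torque": the same for the moment, N m; "opening": finger opening in m.
Only numpy, scipy, OpenCV 4.12 (cv2) and the standard library are available. Lean on these libraries where they do the work, as an engineer would, in place of code of your own. Each camera call takes 0.05 s, during which the arm holds its last target.

### The job

Get the split casting mould ready for pouring: swing its blue front half shut against the bare-aluminium half, then take the red-gripped locking pin out of its stand and push it down through the aligned holes of the lugs until its collar sits on the top lug, and let go of it. Then pinch the two halves together across their outer faces with the gripper, firmly, and finish like that, still squeezing them shut with the pin home. Leave the black-gripped pin and everything else on the bench where it is.

Things in the scene. Friction and masses are not known exactly. Their poses are not given: they have to be found in the camera images.
- mould: fixed part of the mould: dark base plate 95 x 220 x 8 mm (long along y) with the bare-aluminium back half on it, x 0 to 22, y -55 to 70, z 10 to 60 mm. Origin: centre of the plate's underside; x points away from the robot, y left (at yaw 0); x = 0 is the parting plane. Beyond the right end two lugs 28 x 30 mm (z 10 to 24 and 42 to 56 mm), each with a vertical 12 mm through hole
- front_half: moving blue half; origin on the vertical hinge line at worktop level; shut, its axes are the mould's. A block x -22 (outer face, towards the robot) to 0, y -140 to -15, z 10 to 60 mm; at its free end a lug (centre y -155, z 26 to 40 mm) with the same 12 mm hole, which swings in between the mould's two lugs. Pushed by hand it stays where it is left (friction about 0.12 N m)
- front_hinge (a joint): angle of the blue front half: 0 = shut (stop, holes of all three lugs in line), grows as the half swings out towards the robot; at most 1.2 rad
- hinge_axis (a point): on the vertical hinge line, at the mould's left end, 60 mm above the worktop; at x = 0, y = 85 mm of the mould
- pin_hole (a point): centre of the mouth of the hole in the uppermost lug, on its top face, 56 mm above the worktop; at x = 0, y = -70 mm of the mould, near its right end. Hole 12 mm wide, lead-in bevel 1.5 mm, vertical, straight down through all three lugs when shut
- front_face (a point): on the outer face of the blue half, 80 mm from the hinge line, half-way up (35 mm above the worktop): a good place to push and to squeeze
- back_face (a point): on the outer (far) face of the bare-aluminium half, 80 mm from the hinge line, half-way up; shut, the two outer faces are parallel and 44 mm apart
- lock_pin_center (a point): centre (46 mm above the tip) of the locking pin: loose, about 70 g, 92 mm long, upright in a white stand. Steel shank 9 mm thick, 46 mm long, tapered tip; collar 24 mm wide, 4 mm high; then a RED round grip 20 mm thick, from 4 to 46 mm above this point. z points up along the pin
- lock_pin_tip (a point): the lower end of the locking pin. In its stand it is 2 mm above the worktop; seated in the mould with the collar on the top lug it is 10 mm above the worktop (46 mm below pin_hole)
- lock_pin_stand: white block 56 x 56 x 48 mm, fixed, with the hole in which the locking pin stands; origin at the centre of its underside. It may be left or right of the mould
- eject_pin_stand: the same kind of white block for the ejector pin, on the other side
- eject_pin_center (a point): centre (46 mm above the tip) of the ejector pin: like the locking pin, but with a BLACK grip and a shank 16 mm thick, which does not fit the mould; stays in its stand
- jar_05: white jar with red lid, 62 mm wide, 80 mm high; origin under its centre; bystander
- drop_bottle_1: small amber bottle with white cap, 36 mm wide, 88 mm high; origin under its centre; bystander
- pot_open: open white pot, 63 mm wide, 48 mm high; origin under its centre; bystander
- jar_08: low white jar with red lid, 68 mm wide, 62 mm high; origin under its centre; bystander
- ball_pen: blue ball pen, 145 mm long, 9 mm high, lying at the front edge; bystander
- weigh_dishes: stack of white weighing dishes, 68 mm wide, 30 mm high; origin under its centre; bystander
- lock_pin: the locking pin itself; origin at its tip (see lock_pin_tip)

How it is judged:
By the outcome, as a careful person would: the job done as asked, in the order asked, and still so for the second after the job is handed in, while the arm keeps its last pose, push and grip.
It also fails if it takes over 56 s, if anything falls off the work surface, if the arm or the gripper's body presses on something with over 40 N, if the wrist force passes 120 N, or if a joint passes its speed limit or range.

## Working session

There is one attempt and no reset: what is moved stays moved. The work goes in short steps, Python scripts to look and compute and a shell command to move; the robot and the scene stay as the last step left them, time stands still between calls to the robot, and variables do not carry over. Pictures are saved under pics/ and viewed, and the job is handed in when it is done.

```bash
mkdir -p pics
python3 - <<'E'
from rig import get_obs,camera
import cv2,numpy as np
o=get_obs()
for k,v in o.items(): print(k,np.round(v,4))
for n in ["side","top","wrist"]:
    c=camera(n); cv2.imwrite(f"pics/{n}0.png",c["color"][:,:,::-1])
    print(n,c["fx"],c["fy"],c["cx"],c["cy"],np.round(c["xyz"],4),np.round(c["rotation"],4).tolist())
E
```

```text
time 0.0
joints [-1.2607  0.7071 -0.0276  1.485   0.022   0.9509 -0.0755]
qd [-0.0006  0.0006  0.0018 -0.0014 -0.0022  0.0014 -0.0002]
joint_torque [-2.00000e-04 -8.83232e+01  1.23450e+00 -2.36171e+01  1.68000e-02
  6.50000e-03  0.00000e+00]
ee_pos [0.1981 0.5395 0.2308]
tool_rot [-0.6958  0.6966 -0.1238  0.1237]
contact_force [ 0.3947 -0.5083  0.0125]
wrist_torque [-0.0217  0.0173  0.0441]
opening 0.0855
side 465.4568119494985 465.4568119494985 320.9255629673536 189.10528078159265 [0.3573 1.3144 0.7527] [0.048, -0.0633, 0.8501, -0.5205]
top 441.65195785533723 441.65195785533723 319.9842860141707 203.33849108716694 [ 0.313  -0.0276  1.6629] [0.0531, -0.6989, 0.7113, -0.0527]
wrist 280.9298469351545 280.9298469351545 317.8731066626371 201.37059532755092 [0.1241 0.566  0.3738] [0.1276, 0.8099, 0.5655, 0.0891]
```

View pics/top0.png

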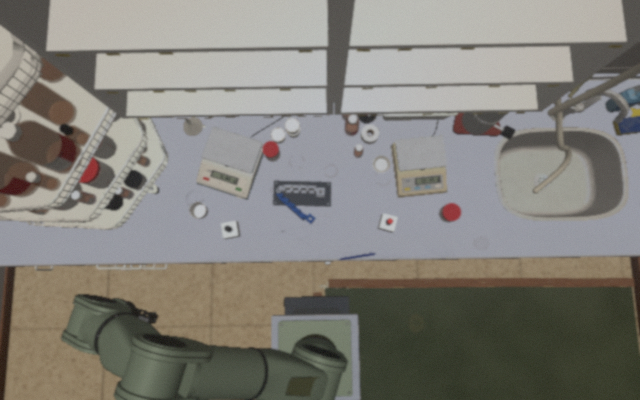

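View pics/side0.png

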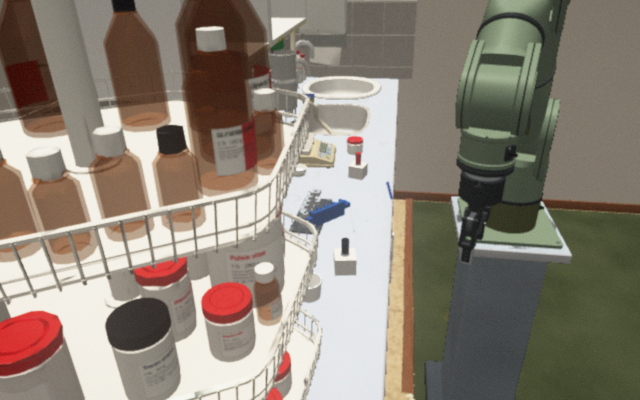

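View pics/wrist0.png

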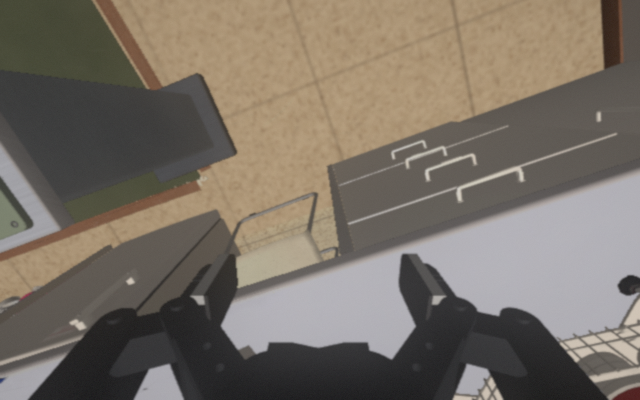

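The top view shows the mould at about (302,193), the red pin at (389,222) and the black pin at (230,229). The blue half is swung out to about (313,218). Next I'll enlarge both views.

```bash
cat > h.py <<'E'
from rig import get_obs,camera
import cv2,numpy as np
from scipy.spatial.transform import Rotation as R
def rot(q): return R.from_quat(q,scalar_first=True).as_matrix()
def ray(c,u,v):
    d=rot(c["rotation"])@np.array([(u-c["cx"])/c["fx"],(v-c["cy"])/c["fy"],1]); return np.array(c["xyz"]),d
def onz(c,u,v,z):
    p,d=ray(c,u,v); return p+d*(z-p[2])/d[2]
def proj(c,P):
    q=rot(c["rotation"]).T@(np.array(P)-c["xyz"]); return np.array([c["fx"]*q[0]/q[2]+c["cx"],c["fy"]*q[1]/q[2]+c["cy"]])
def tri(c1,a,c2,b):
    p,d=ray(c1,*a);q,e=ray(c2,*b);d/=np.linalg.norm(d);e/=np.linalg.norm(e)
    s=np.linalg.lstsq(np.stack([d,-e],1),q-p,rcond=None)[0]
    A,B=p+s[0]*d,q+s[1]*e; return (A+B)/2,np.linalg.norm(A-B)
E
python3 - <<'E'
from h import *
c=camera("top"); im=c["color"][:,:,::-1]
cv2.imwrite("pics/topz.png",cv2.resize(im[165:265,240:400],None,fx=5,fy=5,interpolation=cv2.INTER_CUBIC))
np.save("pics/top0.npy",c["color"])
c=camera("side"); im=c["color"][:,:,::-1]
cv2.imwrite("pics/sidez.png",cv2.resize(im[120:280,240:400],None,fx=3.7,fy=3.7,interpolation=cv2.INTER_CUBIC))
E
```

```text
(no output)
```

View pics/topz.png

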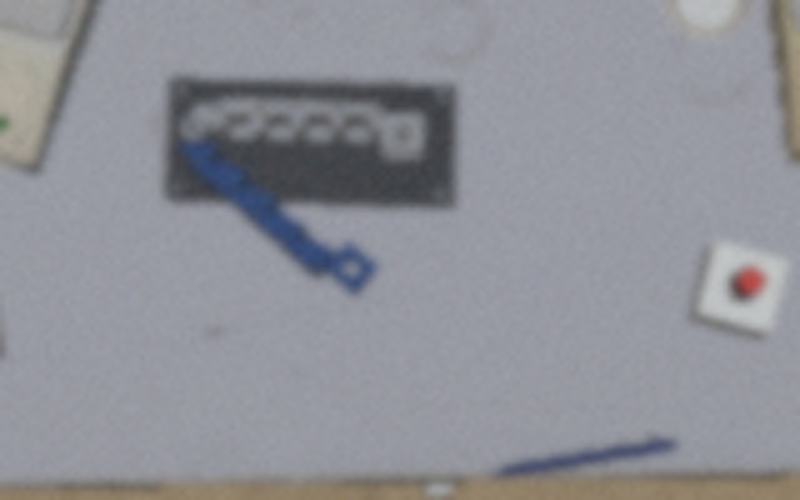

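View pics/sidez.png

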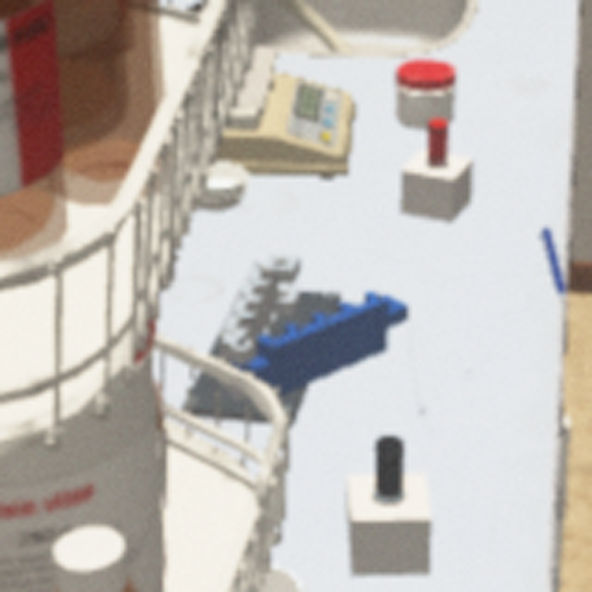

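The zooms show the dark plate with the aluminium half near (302,193). The blue half is open by about 40° with its lug at (310,219), and the red grip is at about (389,222). I'll measure these coarsely.

```bash
cat > m.py <<'E'
from h import *
c=camera("top"); im=c["color"]; hsv=cv2.cvtColor(im,cv2.COLOR_RGB2HSV)
# plate corners from topz -> min area rect of dark
roi=np.zeros(im.shape[:2],np.uint8); roi[170:215,265:340]=1
dark=((im.max(2)<95)|((hsv[:,:,1]>110)&(hsv[:,:,2]<0))).astype(np.uint8)*roi
n,l,s,ce=cv2.connectedComponentsWithStats(dark); k=1+np.argmax(s[1:,4])
pts=np.argwhere(l==k)[:,::-1].astype(np.float32)
P=np.array([onz(c,u,v,0.008)[:2] for u,v in pts],np.float32)
r=cv2.minAreaRect(P); print("plate",s[k],r, cv2.boxPoints(r).tolist())
red=((hsv[:,:,1]>120)&((hsv[:,:,0]<8)|(hsv[:,:,0]>172))); rr=np.zeros_like(red); rr[205:240,375:405]=1
ys,xs=np.nonzero(red&rr); print("red",len(xs),xs.mean(),ys.mean(), onz(c,xs.mean(),ys.mean(),0.085))
wh=(im.min(2)>185).astype(np.uint8); wh[:,:375]=0;wh[:,405:]=0;wh[:208]=0;wh[240:]=0
ys2,xs2=np.nonzero(wh|(red&rr)); P=np.array([onz(c,u,v,0.048)[:2] for u,v in zip(xs2,ys2)],np.float32); print("stand",cv2.minAreaRect(P))
bl=((hsv[:,:,0]>100)&(hsv[:,:,0]<125)&(hsv[:,:,1]>130)).astype(np.uint8); bl[:180]=0; bl[235:]=0; bl[:,:265]=0; bl[:,330:]=0
ys,xs=np.nonzero(bl); P=np.array([onz(c,u,v,0.055)[:2] for u,v in zip(xs,ys)],np.float32); print("blue",cv2.minAreaRect(P)); 
print(cv2.fitLine(P,cv2.DIST_L2,0,.01,.01).ravel())
s=camera("side"); h2=cv2.cvtColor(s["color"],cv2.COLOR_RGB2HSV)
red=((h2[:,:,1]>120)&((h2[:,:,0]<8)|(h2[:,:,0]>172))); red[:151]=0; red[170:]=0;red[:,:345]=0;red[:,370:]=0
y2,x2=np.nonzero(red); print("side red",x2.min(),x2.max(),y2.min(),y2.max(),len(x2))
E
python3 m.py
```

```text
plate [274 182  56  25 761] ((0.5998973250389099, 0.04082178324460983), (0.20953206717967987, 0.09257710725069046), 88.97461700439453) [[0.551741361618042, -0.06309911608695984], [0.6443036794662476, -0.06475582718849182], [0.6480532884597778, 0.1447426825761795], [0.5554909706115723, 0.1463993936777115]]
red 11 389.3636363636364 220.9090909090909 [ 0.48271504 -0.27681611  0.085     ]
stand ((0.4838245213031769, -0.27868223190307617), (0.04612501710653305, 0.04755815118551254), 73.67515563964844)
blue ((0.5461130142211914, 0.07379503548145294), (0.1292710304260254, 0.012759707868099213), 49.1407356262207)
[0.6697933  0.74254763 0.5481779  0.0773934 ]
side red 356 360 152 161 25
```

```bash
cat >> h.py <<'E'
def st():
    o=get_obs(); M=rot(o["tool_rot"]); return o,M
def dp(target,yawdeg=None):
    """tool-axis shift (mm) to world target; turn about tool y to bring jaw axis (z) to world x-axis rotated by yawdeg"""
    o,M=st(); s=M.T@(np.array(target)-o["ee_pos"])*1000; print("t",round(o["time"],2),"ee",np.round(o["ee_pos"],4),"dp",np.round(s,1))
    z=M[:,2]; 
    if yawdeg is not None:
        for a in (yawdeg,yawdeg+180):
            t=M.T@np.array([np.cos(np.radians(a)),np.sin(np.radians(a)),0]); print("yaw turn",round(np.arctan2(t[0],t[2]),4))
E
python3 - <<'E'
from h import *
o,M=st(); print(np.round(M,3)); dp([0.5,0.05,0.35],-1)
E
```

```text
[[ 0.939 -0.     0.345]
 [-0.345 -0.     0.939]
 [ 0.    -1.    -0.   ]]
t 0.35 ee [0.1981 0.5397 0.2312] dp [ 452.2 -118.7 -355.8]
yaw turn 1.2365
yaw turn -1.9051
```

Run:
```python
from h import *
dp([0.40,0.25,0.30],-1); dp([0.56,-0.03,0.26],-1)
```

```text
t 0.35 ee [0.1981 0.5397 0.2312] dp [ 289.4  -68.8 -202.4]
yaw turn 1.2365
yaw turn -1.9051
t 0.35 ee [0.1981 0.5397 0.2312] dp [ 536.   -28.7 -410.2]
yaw turn 1.2365
yaw turn -1.9051
```

```bash
python3 -m crank '[{"hand":100,"dp":[30,-40,-20],"yaw":0.12},{"hand":100,"dp":[64,-60,-45],"yaw":0.24},{"hand":100,"dp":[98,-69,-69],"yaw":0.37},{"hand":100,"dp":[132,-69,-93],"yaw":0.49},{"hand":100,"dp":[166,-69,-117],"yaw":0.62},{"hand":100,"dp":[200,-69,-141],"yaw":0.74},{"hand":100,"dp":[234,-69,-165],"yaw":0.86},{"hand":100,"dp":[268,-69,-189],"yaw":0.98}]' 40; python3 -c "
from h import *
dp([0.56,-0.03,0.26],-1)"
```

```text
time: 1.02
ee_pos: [0.3762, 0.2814, 0.3005]
tool_rot: [0.555, -0.555, 0.438, -0.438]
contact_force: [1.1, 0.4, 0.3]
opening: 0.0851
t 1.02 ee [0.3762 0.2814 0.3005] dp [345.4  40.5 106.9]
yaw turn 0.2507
yaw turn -2.8909
```

```bash
python3 -m crank '[{"dp":[40,5,12],"yaw":0.1,"hand":100},{"dp":[80,10,24],"yaw":0.2,"hand":100},{"dp":[120,15,37],"yaw":0.25,"hand":100},{"dp":[160,20,49],"yaw":0.25,"hand":100},{"dp":[200,25,62],"yaw":0.25,"hand":100},{"dp":[240,30,74],"yaw":0.25,"hand":100},{"dp":[280,35,87],"yaw":0.25,"hand":100},{"dp":[320,40,99],"yaw":0.25,"hand":100}]'
python3 - <<'E'
from h import *
dp([0.56,-0.03,0.26],-1)
c=camera("wrist"); print(np.round(c["xyz"],3)); cv2.imwrite("pics/w1.png",c["color"][:,:,::-1])
E
```

```text
time: 1.68
ee_pos: [0.5462, -0.0028, 0.2606]
tool_rot: [0.497, -0.497, 0.503, -0.503]
contact_force: [1.1, 0.3, -0.1]
opening: 0.0856
t 1.68 ee [ 0.5462 -0.0028  0.2606] dp [27.   0.6 14.1]
yaw turn 0.0065
yaw turn -3.1351
[0.547 0.075 0.404]
```

View pics/w1.png

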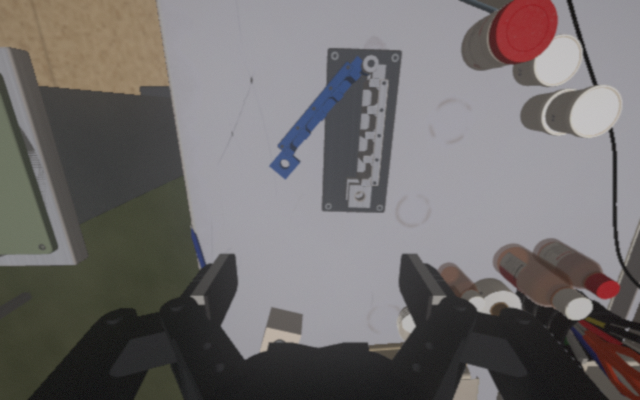

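The wrist view shows the whole mould. The hinge is at about (371,64), the top lug hole at (358,195), the blue lug hole at (286,163), and the red pin's stand is partly hidden at (284,322). Now to measure these precisely.

Run:
```python
from h import *
c=camera("wrist"); im=c["color"]; cv2.imwrite("pics/w1z.png",cv2.resize(im[40:220,255:415,::-1],None,fx=3.3,fy=3.3,interpolation=cv2.INTER_CUBIC))
hsv=cv2.cvtColor(im,cv2.COLOR_RGB2HSV)
dark=(im.max(2)<100).astype(np.uint8); dark[:44]=0;dark[217:]=0;dark[:,:318]=0;dark[:,408:]=0
k=cv2.morphologyEx(dark,cv2.MORPH_CLOSE,np.ones((3,3)))
pts=np.argwhere(dark)[:,::-1]; P=np.array([onz(c,u,v,.008)[:2] for u,v in pts],np.float32)
r=cv2.minAreaRect(P); print(r); print(cv2.boxPoints(r))
hull=cv2.convexHull(P).reshape(-1,2); 
for u,v,z,n in [(358,195,.056,"hole"),(371,64,.060,"hinge"),(286,163,.040,"bluehole")]: print(n,onz(c,u,v,z))
bl=((hsv[:,:,0]>100)&(hsv[:,:,0]<125)&(hsv[:,:,1]>130)&(hsv[:,:,2]>110)).astype(np.uint8); bl[200:]=0; bl[:,:260]=0
ys,xs=np.nonzero(bl);P=np.array([onz(c,u,v,0.06)[:2] for u,v in zip(xs,ys)],np.float32);print("blue",cv2.minAreaRect(P))
```

```text
((0.5999196171760559, 0.03871895372867584), (0.2137162685394287, 0.09708483517169952), 87.54844665527344)
[[ 0.5468508  -0.065965  ]
 [ 0.64384675 -0.07011777]
 [ 0.65298843  0.1434029 ]
 [ 0.5559925   0.14755568]]
hole [ 0.59980642 -0.03793735  0.056     ]
hinge [0.60970057 0.11428286 0.06      ]
bluehole [0.50754234 0.00237248 0.04      ]
blue ((0.5635135769844055, 0.09306488931179047), (0.09036827087402344, 0.018016338348388672), 48.296199798583984)
```

View pics/w1z.png

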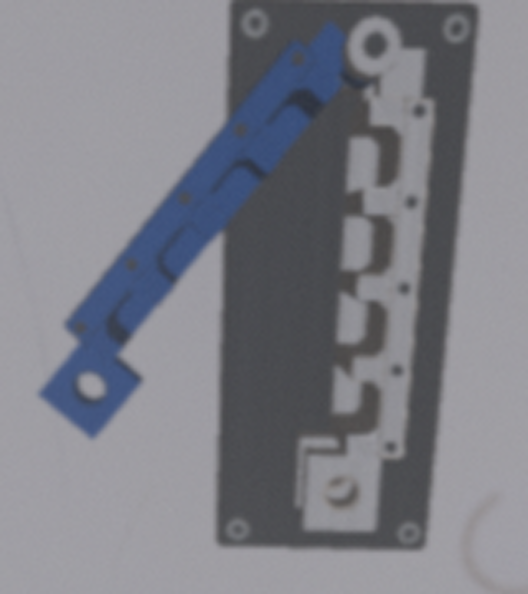

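Run:
```python
from h import *
o,_=st(); print(o["ee_pos"],o["time"])
c=camera("wrist"); o,_=st(); print(o["ee_pos"]); im=c["color"]; cv2.imwrite("pics/w2z.png",cv2.resize(im[40:220,255:415,::-1],None,fx=3.3,fy=3.3,interpolation=cv2.INTER_CUBIC))
Z=lambda x,y:(255+x/3.3-.35,40+y/3.3-.35)
for n,x,y,z in [("TL",232,2,.008),("TR",477,6,.008),("BR",424,548,.008),("BL",218,545,.008),("hinge",374,43,.06),("hole",341,491,.056),("blue",91,386,.04)]:
    print(n,np.round(onz(c,*Z(x,y),z),4))
```

```text
[ 0.54679918 -0.00731559  0.25982117] 1.7833
[ 0.54586218 -0.00390283  0.26007557]
TL [0.5587 0.1534 0.008 ]
TR [0.6512 0.1504 0.008 ]
BR [ 0.6427 -0.0658  0.008 ]
BL [ 0.5501 -0.0627  0.008 ]
hinge [0.6042 0.1296 0.06  ]
hole [ 0.5978 -0.0252  0.056 ]
blue [0.5013 0.0147 0.04  ]
```

View pics/w2z.png

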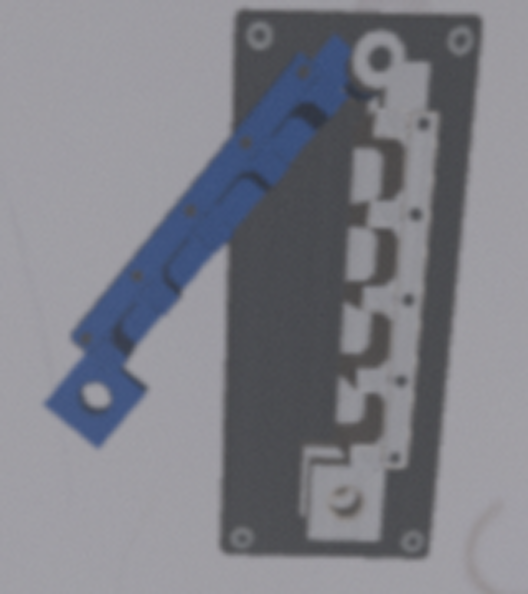

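The arm was still settling, so the picture shifted by about 3 px. I'll hold it still and measure again from a single frame.

```bash
python3 -m crank '[{"hand":100,"dp":[0,0,0],"yaw":0},{"hand":100,"dp":[0,0,0],"yaw":0},{"hand":100,"dp":[0,0,0],"yaw":0},{"hand":100,"dp":[0,0,0],"yaw":0},{"hand":100,"dp":[0,0,0],"yaw":0},{"hand":100,"dp":[0,0,0],"yaw":0}]'
python3 - <<'E'
from h import *
o,_=st(); print(o["ee_pos"],o["time"])
c=camera("wrist"); o,_=st(); print(o["ee_pos"]); im=c["color"]; cv2.imwrite("pics/w3z.png",cv2.resize(im[40:220,255:415,::-1],None,fx=3.3,fy=3.3,interpolation=cv2.INTER_CUBIC))
import pickle; pickle.dump(c,open("w3.pkl","wb"))
E
```

```text
time: 2.33
ee_pos: [0.5454, -0.0005, 0.2609]
tool_rot: [-0.497, 0.497, -0.503, 0.503]
contact_force: [-1.0, 0.4, 0.2]
opening: 0.0854
[ 5.45353594e-01 -4.81896350e-04  2.60926942e-01] 2.3333
[ 0.54539884 -0.00060546  0.26088462]
```

View pics/w3z.png

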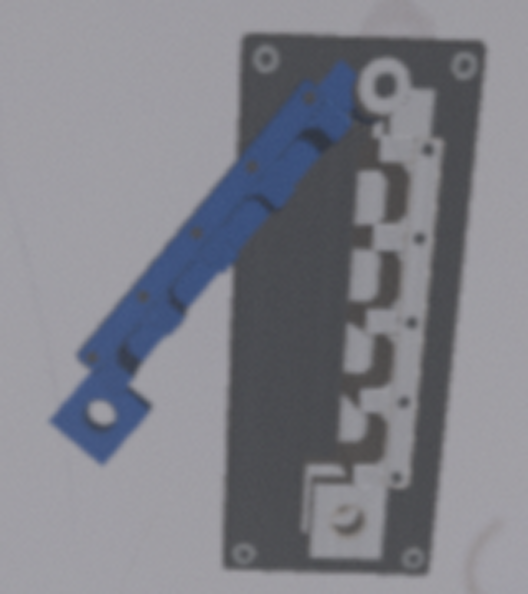

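Run:
```python
from h import *
import pickle; c=pickle.load(open("w3.pkl","rb"))
Z=lambda x,y:(255+x/3.3-.35,40+y/3.3-.35)
P={}
for n,x,y,z in [("TL",243,35,.008),("TR",484,41,.008),("BR",427,573,.008),("BL",224,568,.008),("hinge",383,86,.06),("hole",347,518,.056),("blue",101,412,.04)]:
    P[n]=onz(c,*Z(x,y),z); print(n,np.round(P[n],4))
m=sum(P[k] for k in("TL","TR","BL","BR"))/4; print("centre",m)
d=P["TL"]+P["TR"]-P["BL"]-P["BR"]; print("len",np.linalg.norm(d)/2,"yaw",np.degrees(np.arctan2(-d[0],d[1])), "hinge-hole",np.linalg.norm((P["hinge"]-P["hole"])[:2]))
d=P["hinge"]-P["hole"]; print("yaw hh",np.degrees(np.arctan2(-d[0],d[1])))
print("blue arm",np.linalg.norm((P["hinge"]-P["blue"])[:2]))
```

```text
TL [0.5603 0.1502 0.008 ]
TR [0.6526 0.1472 0.008 ]
BR [ 0.6442 -0.0698  0.008 ]
BL [ 0.5519 -0.0664  0.008 ]
hinge [0.6056 0.1248 0.06  ]
hole [ 0.5995 -0.0286  0.056 ]
blue [0.5031 0.0114 0.04  ]
centre [0.6022313  0.04030561 0.008     ]
len 0.21694882674283283 yaw -2.222329517427203 hinge-hole 0.15349665035026366
yaw hh -2.2929998079468272
blue arm 0.15288102251752317
```

Measurements fit the given sizes: plate 217 mm (given 220) and hinge to hole 153.5 mm (given 155). The mould is at (0.602, 0.040) with yaw −2.2°, the hinge at (0.6055, 0.125), and the half is open about 0.70 rad. Next: shut the fingers and go down in front of the blue half.

Run:
```python
from h import *
dp([0.45,0.05,0.15],-2.2); dp([0.45,0.05,0.022],-2.2)
```

```text
t 2.38 ee [ 0.5454 -0.0006  0.2609] dp [-49.6 110.9 -95.9]
yaw turn 0.0278
yaw turn -3.1138
t 2.38 ee [ 0.5454 -0.0006  0.2609] dp [-49.6 238.9 -96. ]
yaw turn 0.0278
yaw turn -3.1138
```

```bash
python3 -m crank '[{"hand":0,"dp":[-15,30,-30],"yaw":0.028},{"hand":0,"dp":[-30,50,-60],"yaw":0.028},{"hand":0,"dp":[-45,70,-90],"yaw":0.028},{"hand":0,"dp":[-50,100,-96],"yaw":0.028},{"hand":0,"dp":[-50,138,-96],"yaw":0.028},{"hand":0,"dp":[-50,170,-96],"yaw":0.028},{"hand":0,"dp":[-50,205,-96],"yaw":0.028},{"hand":0,"dp":[-50,235,-96],"yaw":0.028}]' 40;  python3 -m crank '[{"hand":0,"dp":[0,0,0],"yaw":0},{"hand":0,"dp":[0,0,0],"yaw":0},{"hand":0,"dp":[0,0,0],"yaw":0},{"hand":0,"dp":[0,0,0],"yaw":0}]'
python3 - <<'E'
from h import *
dp([0.45,0.05,0.022],-2.2)
E
```

```text
time: 3.05
ee_pos: [0.4498, 0.0502, 0.024]
tool_rot: [-0.49, 0.49, -0.51, 0.51]
contact_force: [1.0, -0.5, -0.1]
opening: 0.0
time: 3.38
ee_pos: [0.4508, 0.0503, 0.0276]
tool_rot: [-0.491, 0.49, -0.509, 0.51]
contact_force: [-0.1, 0.1, 0.1]
opening: -0.0002
t 3.38 ee [0.4508 0.0503 0.0276] dp [ 0.4  5.6 -0.8]
yaw turn -0.0003
yaw turn 3.1412
```

```bash
python3 -m crank '[{"hand":0,"dp":[0,4,15],"yaw":0},{"hand":0,"dp":[0,4,28],"yaw":0},{"hand":0,"dp":[0,4,40],"yaw":0},{"hand":0,"dp":[0,4,52],"yaw":0},{"hand":0,"dp":[0,4,64],"yaw":0},{"hand":0,"dp":[0,4,76],"yaw":0},{"hand":0,"dp":[0,4,88],"yaw":0},{"hand":0,"dp":[0,4,98],"yaw":0}]'; python3 -m crank '[{"hand":0,"dp":[0,0,4],"yaw":0},{"hand":0,"dp":[0,0,8],"yaw":0},{"hand":0,"dp":[0,0,12],"yaw":0},{"hand":0,"dp":[0,0,15],"yaw":0}]'
```

```text
time: 4.05
ee_pos: [0.5488, 0.0464, 0.0237]
tool_rot: [-0.491, 0.49, -0.509, 0.51]
contact_force: [-3.0, -1.6, -0.2]
opening: 0.0
time: 4.38
ee_pos: [0.563, 0.0457, 0.0223]
tool_rot: [-0.49, 0.49, -0.51, 0.51]
contact_force: [-2.6, -1.9, 2.1]
opening: 0.0
```

```bash
python3 -m crank '[{"hand":0,"dp":[0,0,2],"yaw":0},{"hand":0,"dp":[0,0,3],"yaw":0},{"hand":0,"dp":[0,0,4],"yaw":0},{"hand":0,"dp":[0,0,5],"yaw":0}]'
```

```text
time: 4.72
ee_pos: [0.5667, 0.0451, 0.0219]
tool_rot: [0.489, -0.491, 0.51, -0.509]
contact_force: [-16.2, -4.8, 16.3]
opening: -0.0001
```

Force climbed from 3 N to 16 N near the expected shut position, so the half is at its stop. I'll back off, rise and check.

```bash
python3 -m crank '[{"hand":0,"dp":[0,0,1],"yaw":0},{"hand":0,"dp":[0,0,1],"yaw":0},{"hand":0,"dp":[0,0,1],"yaw":0}]'; python3 -m crank '[{"hand":0,"dp":[0,0,-15],"yaw":0},{"hand":0,"dp":[0,0,-35],"yaw":0},{"hand":10,"dp":[0,-35,-40],"yaw":0},{"hand":30,"dp":[10,-75,-40],"yaw":0},{"hand":60,"dp":[30,-115,-40],"yaw":0},{"hand":70,"dp":[60,-155,-40],"yaw":0},{"hand":70,"dp":[80,-190,-30],"yaw":0},{"hand":70,"dp":[80,-190,-20],"yaw":0}]';python3 -m crank '[{"hand":70,"dp":[0,0,0],"yaw":0},{"hand":70,"dp":[0,0,0],"yaw":0},{"hand":70,"dp":[0,0,0],"yaw":0},{"hand":70,"dp":[0,0,0],"yaw":0},{"hand":70,"dp":[0,0,0],"yaw":0}]'
python3 - <<'E'
from h import *
import pickle
c=camera("wrist"); o,_=st(); print(o["ee_pos"]); im=c["color"]; cv2.imwrite("pics/w4.png",im[:,:,::-1])
pickle.dump(c,open("w4.pkl","wb"))
E
```

```text
time: 4.97
ee_pos: [0.5668, 0.0451, 0.022]
tool_rot: [0.489, -0.491, 0.511, -0.509]
contact_force: [-18.5, -3.7, 17.9]
opening: 0.0
time: 5.63
ee_pos: [0.5466, -0.0373, 0.2171]
tool_rot: [-0.49, 0.488, -0.509, 0.512]
contact_force: [-0.2, -1.1, 0.6]
opening: 0.06
time: 6.05
ee_pos: [0.5453, -0.033, 0.2111]
tool_rot: [0.49, -0.491, 0.51, -0.509]
contact_force: [-0.7, -0.1, 0.2]
opening: 0.06
[ 0.54544234 -0.03317707  0.21123542]
```

View pics/w4.png

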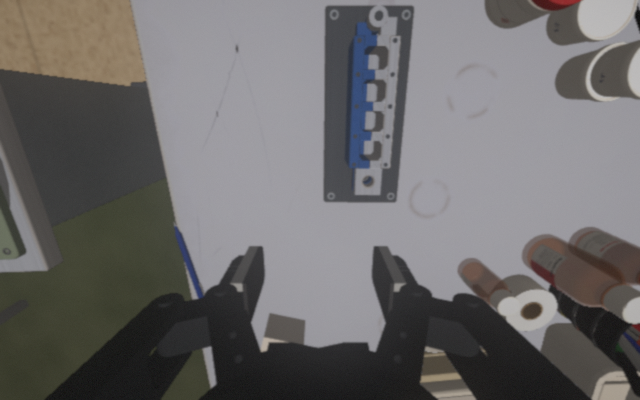

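Run:
```python
from h import *
import pickle; c=pickle.load(open("w4.pkl","rb"));im=c["color"]
cv2.imwrite("pics/w4z.png",cv2.resize(im[0:205,315:415,::-1],None,fx=2.9,fy=2.9,interpolation=cv2.INTER_CUBIC))
cv2.imwrite("pics/w4h.png",cv2.resize(im[150:210,340:400,::-1],None,fx=10,fy=10,interpolation=cv2.INTER_CUBIC))
```

```text
(no output)
```

View pics/w4h.png

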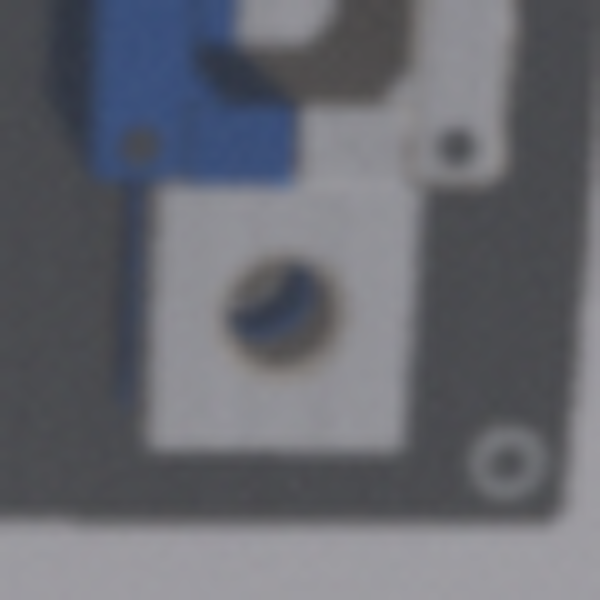

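View pics/w4z.png

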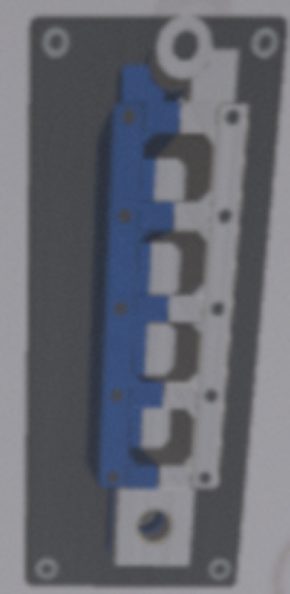

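Run:
```python
from h import *
import pickle; c=pickle.load(open("w4.pkl","rb"))
h=onz(c,367.6,180.7,.056); g=onz(c,315+185/2.9-.3,43/2.9-.3,.06); print(h,g,np.linalg.norm((g-h)[:2]))
d=g-h; print(np.degrees(np.arctan2(-d[0],d[1])))
# pin
dp([0.483,-0.20,0.20],-2.2)
```

```text
[ 0.59955133 -0.02945866  0.056     ] [0.60626186 0.12578215 0.06      ] 0.15538577127720793
-2.47516078792588
t 6.1 ee [ 0.5454 -0.0332  0.2112] dp [169.1  11.3 -56. ]
yaw turn -0.0
yaw turn 3.1416
```

Shut and tight: the hole is at (0.5995, −0.0295), 155.4 mm from the hinge (given 155). Next I'll go over the red pin.

```bash
python3 -m crank '[{"hand":70,"dp":[35,0,-10],"yaw":0},{"hand":70,"dp":[72,0,-20],"yaw":0},{"hand":70,"dp":[109,0,-30],"yaw":0},{"hand":70,"dp":[146,0,-40],"yaw":0},{"hand":70,"dp":[183,0,-50],"yaw":0},{"hand":70,"dp":[215,0,-57],"yaw":0},{"hand":70,"dp":[240,0,-62],"yaw":0},{"hand":70,"dp":[247,0,-53],"yaw":0}]';python3 -m crank '[{"hand":70,"dp":[0,0,0],"yaw":0},{"hand":70,"dp":[0,0,0],"yaw":0},{"hand":70,"dp":[0,0,0],"yaw":0},{"hand":70,"dp":[0,0,0],"yaw":0},{"hand":70,"dp":[0,0,0],"yaw":0},{"hand":70,"dp":[0,0,0],"yaw":0}]'
python3 - <<'E'
from h import *
import pickle
c=camera("wrist"); o,_=st(); print(o["ee_pos"]); im=c["color"]; cv2.imwrite("pics/w5.png",im[:,:,::-1])
pickle.dump(c,open("w5.pkl","wb"))
E
```

```text
time: 6.77
ee_pos: [0.4802, -0.2828, 0.2118]
tool_rot: [-0.488, 0.49, -0.511, 0.511]
contact_force: [-0.1, -1.6, 1.2]
opening: 0.0598
time: 7.27
ee_pos: [0.4832, -0.2779, 0.2119]
tool_rot: [-0.49, 0.49, -0.509, 0.509]
contact_force: [0.2, 0.4, 0.2]
opening: 0.0598
[ 0.48322525 -0.27800634  0.21184962]
```

View pics/w5.png

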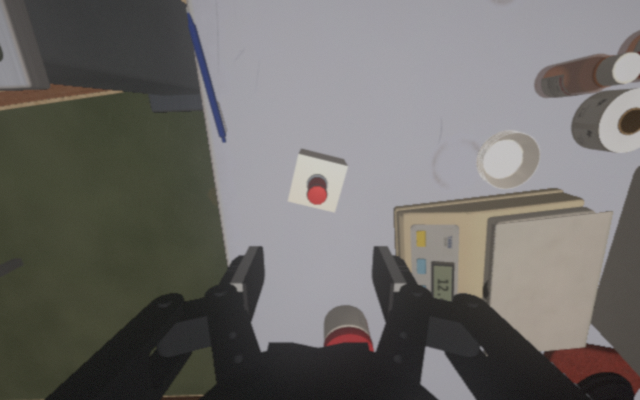

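The red grip's top is at about (317,194) on its white stand, centred between the fingers. The red-lidded jar at (347,330) is clear of them.

Run:
```python
from h import *
import pickle; c=pickle.load(open("w5.pkl","rb"));im=c["color"]
cv2.imwrite("pics/w5z.png",cv2.resize(im[140:220,280:360,::-1],None,fx=7,fy=7,interpolation=cv2.INTER_CUBIC))
hsv=cv2.cvtColor(im,cv2.COLOR_RGB2HSV)
m=((hsv[:,:,1]>130)&((hsv[:,:,0]<10)|(hsv[:,:,0]>170))&(hsv[:,:,2]>150)); m[:150]=0;m[215:]=0;m[:,:290]=0;m[:,350:]=0
ys,xs=np.nonzero(m); print(len(xs),xs.min(),xs.max(),ys.min(),ys.max(),xs.mean(),ys.mean())
```

```text
238 308 325 187 203 316.6890756302521 194.6218487394958
```

View pics/w5z.png

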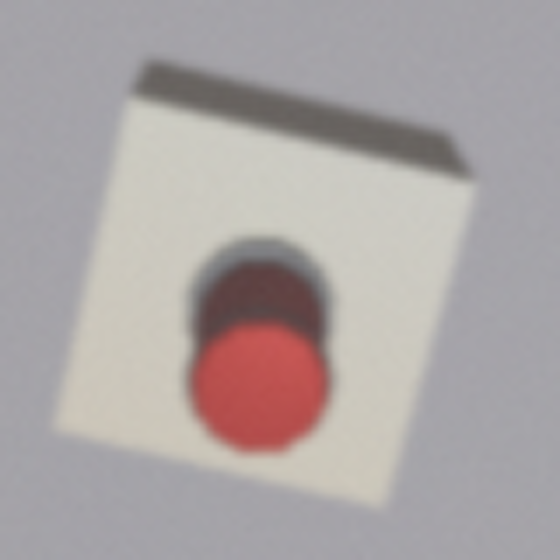

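Run:
```python
from h import *
import pickle; c=pickle.load(open("w5.pkl","rb"))
p=onz(c,316.7,194.7,.094); print("pin",p)
for w in (-10,10): print(np.linalg.norm(onz(c,316.7+w,194.7,.094)-p))
C=np.array([onz(c,280+x/7-.43,140+y/7-.43,.048) for x,y in [(133,95),(475,182),(387,510),(55,432)]]); print("stand",C.mean(0),np.linalg.norm(np.diff(C,axis=0),axis=1))
dp([p[0],p[1],0.054],-2.2)
```

```text
pin [ 0.48224203 -0.27708693  0.094     ]
0.009677306741436464
0.009677810545772663
stand [ 0.48247856 -0.27789539  0.048     ] [0.05526406 0.05641882 0.05632237]
t 7.32 ee [ 0.4832 -0.278   0.2118] dp [ -0.9 157.8  -1. ]
yaw turn -0.0
yaw turn 3.1415
```

```bash
python3 -m crank '[{"hand":60,"dp":[0,35,-1],"yaw":0},{"hand":60,"dp":[-1,70,-1],"yaw":0},{"hand":60,"dp":[-1,100,-1],"yaw":0},{"hand":60,"dp":[-1,125,-1],"yaw":0},{"hand":60,"dp":[-1,142,-1],"yaw":0},{"hand":60,"dp":[-1,155,-1],"yaw":0},{"hand":60,"dp":[-1,155,-1],"yaw":0},{"hand":60,"dp":[-1,155,-1],"yaw":0}]';python3 -m crank '[{"hand":60,"dp":[0,0,0],"yaw":0},{"hand":60,"dp":[0,0,0],"yaw":0},{"hand":60,"dp":[0,0,0],"yaw":0}]'
python3 - <<'E'
from h import *
dp([.4823,-.2773,.056],-2.2)
E
```

```text
time: 7.98
ee_pos: [0.4821, -0.2772, 0.0569]
tool_rot: [0.49, -0.49, 0.51, -0.509]
contact_force: [-0.6, 0.1, 0.6]
opening: 0.0515
time: 8.23
ee_pos: [0.4826, -0.2775, 0.0576]
tool_rot: [-0.49, 0.49, -0.509, 0.51]
contact_force: [0.1, -0.5, 0.0]
opening: 0.0512
t 8.23 ee [ 0.4826 -0.2775  0.0576] dp [-0.2  1.6 -0.3]
yaw turn -0.0005
yaw turn 3.1411
```

Aligned to within about 0.3 mm horizontally. Gripping now.

```bash
python3 -m crank '[{"hand":10,"dp":[0,1,0],"yaw":0},{"hand":10,"dp":[0,1,0],"yaw":0},{"hand":10,"dp":[0,1,0],"yaw":0},{"hand":10,"dp":[0,1,0],"yaw":0},{"hand":10,"dp":[0,1,0],"yaw":0},{"hand":10,"dp":[0,1,0],"yaw":0},{"hand":10,"dp":[0,1,0],"yaw":0}]' 60
python3 - <<'E'
from h import *
o,_=st(); print(o["contact_force"],o["opening"],o["ee_pos"])
E
```

```text
time: 8.82
ee_pos: [0.4823, -0.2774, 0.0561]
tool_rot: [-0.49, 0.49, -0.51, 0.51]
contact_force: [-1.1, 0.8, 5.4]
opening: 0.0185
[-1.06034768  0.80266777  5.38013255] 0.018538171656820437 [ 0.48227736 -0.27738612  0.05610051]
```

```bash
python3 -m crank '[{"hand":5,"dp":[0,-8,0],"yaw":0},{"hand":5,"dp":[0,-22,0],"yaw":0},{"hand":5,"dp":[0,-40,0],"yaw":0},{"hand":5,"dp":[0,-58,0],"yaw":0},{"hand":5,"dp":[0,-76,0],"yaw":0},{"hand":5,"dp":[0,-90,0],"yaw":0},{"hand":5,"dp":[0,-95,0],"yaw":0},{"hand":5,"dp":[0,-95,0],"yaw":0}]'; python3 -m crank '[{"hand":5,"dp":[0,0,0],"yaw":0},{"hand":5,"dp":[0,0,0],"yaw":0},{"hand":5,"dp":[0,0,0],"yaw":0}]'
python3 - <<'E'
from h import *
import pickle
s=camera("side");pickle.dump(s,open("s6.pkl","wb"))
c=camera("wrist"); cv2.imwrite("pics/w6.png",c["color"][:,:,::-1])
cv2.imwrite("pics/s6.png",cv2.resize(s["color"][90:240,280:440,::-1],None,fx=3.9,fy=3.9,interpolation=cv2.INTER_CUBIC))
dp([.5995,-.0295,.16],-2.2)
E
```

```text
time: 9.48
ee_pos: [0.4826, -0.2775, 0.152]
tool_rot: [-0.49, 0.49, -0.509, 0.51]
contact_force: [-0.1, -0.1, -0.2]
opening: 0.0185
time: 9.73
ee_pos: [0.4819, -0.2772, 0.15]
tool_rot: [0.49, -0.49, 0.51, -0.509]
contact_force: [0.4, -0.8, -0.7]
opening: 0.0189
t 9.83 ee [ 0.482  -0.2773  0.1502] dp [-252.2   -9.8  107.7]
yaw turn -0.0006
yaw turn 3.1409
```

View pics/w6.png

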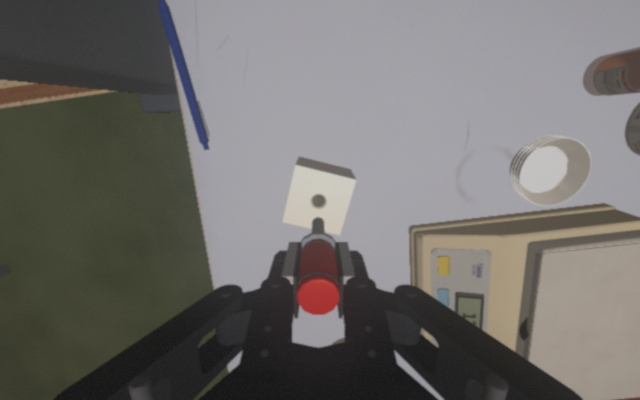

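View pics/s6.png

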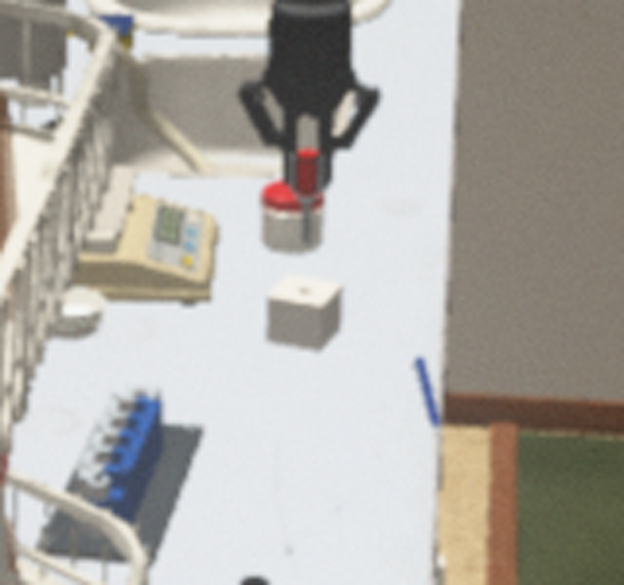

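The pin is held upright between the pads with its shank clear, and the stand at (319,200) is empty. Carrying it over the hole.

```bash
python3 -m crank '[{"hand":5,"dp":[-15,-5,6],"yaw":0},{"hand":5,"dp":[-50,-8,21],"yaw":0},{"hand":5,"dp":[-87,-10,37],"yaw":0},{"hand":5,"dp":[-124,-10,53],"yaw":0},{"hand":5,"dp":[-161,-10,69],"yaw":0},{"hand":5,"dp":[-198,-10,84],"yaw":0},{"hand":5,"dp":[-230,-10,98],"yaw":0},{"hand":5,"dp":[-252,-10,108],"yaw":0}]'; python3 -m crank '[{"hand":5,"dp":[0,15,0],"yaw":0},{"hand":5,"dp":[0,24,0],"yaw":0},{"hand":5,"dp":[0,24,0],"yaw":0},{"hand":5,"dp":[0,24,0],"yaw":0},{"hand":5,"dp":[0,24,0],"yaw":0},{"hand":5,"dp":[0,24,0],"yaw":0},{"hand":5,"dp":[0,24,0],"yaw":0}]'
python3 - <<'E'
from h import *
import pickle
dp([.5995,-.0298,.125],-2.2)
s=camera("side")
c=camera("wrist"); cv2.imwrite("pics/w7.png",c["color"][:,:,::-1]);pickle.dump(c,open("w7.pkl","wb"))
cv2.imwrite("pics/s7.png",cv2.resize(s["color"][120:250,270:400,::-1],None,fx=4.5,fy=4.5,interpolation=cv2.INTER_CUBIC))
E
```

```text
time: 10.5
ee_pos: [0.6008, -0.0257, 0.1603]
tool_rot: [0.491, -0.491, 0.509, -0.509]
contact_force: [-0.9, 0.2, -1.1]
opening: 0.0187
time: 11.08
ee_pos: [0.6001, -0.0302, 0.1373]
tool_rot: [-0.49, 0.49, -0.51, 0.51]
contact_force: [-0.0, 0.0, -0.8]
opening: 0.0187
t 11.08 ee [ 0.6001 -0.0302  0.1373] dp [-0.4 12.3 -0.6]
yaw turn -0.0013
yaw turn 3.1403
```

View pics/w7.png

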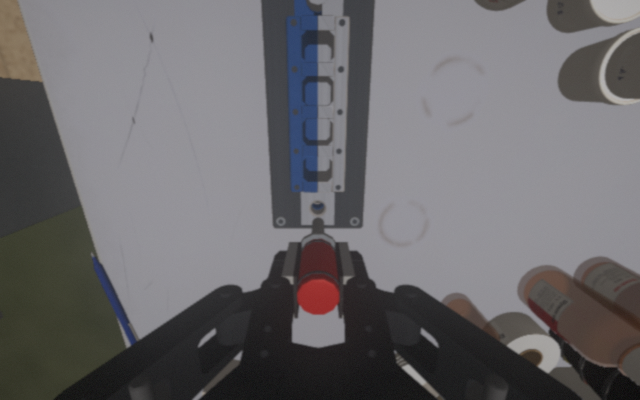

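View pics/s7.png

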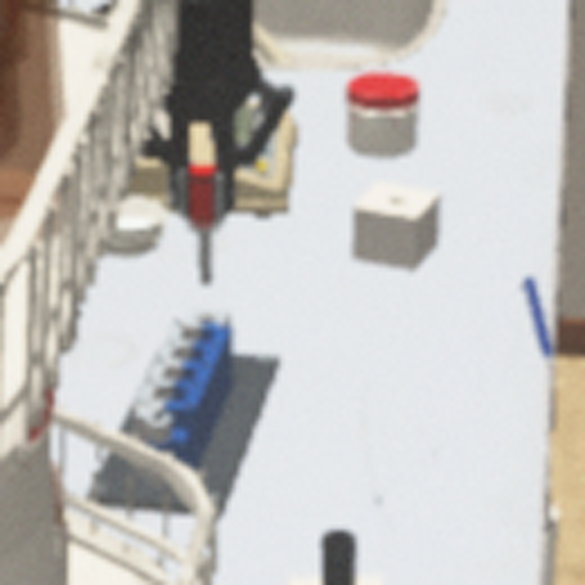

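The wrist view shows the shank's end at about (318,222), in line below the hole at (318,208). I'll check both in a zoom.

Run:
```python
from h import *
import pickle; c=pickle.load(open("w7.pkl","rb"));im=c["color"]
cv2.imwrite("pics/w7z.png",cv2.resize(im[180:260,278:358,::-1],None,fx=7.5,fy=7.5,interpolation=cv2.INTER_CUBIC))
```

```text
(no output)
```

View pics/w7z.png

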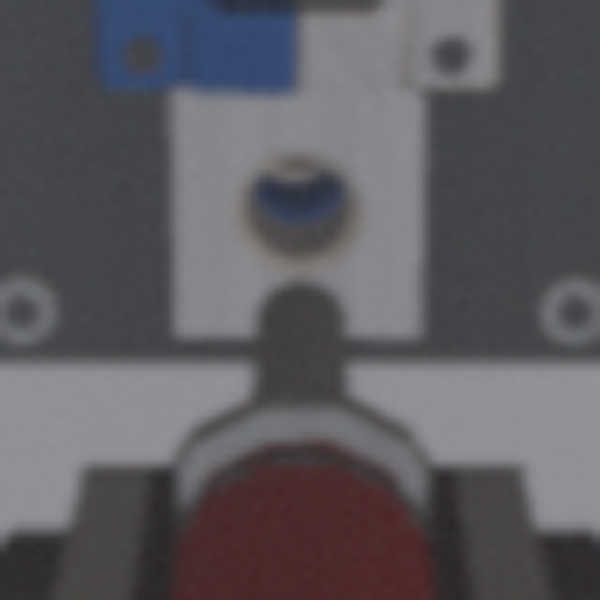

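Run:
```python
from h import *
import pickle; c=pickle.load(open("w7.pkl","rb"))
Z=lambda x,y:(278+x/7.5-.43,180+y/7.5-.43)
z=lambda p:((p[0]-278+.43)*7.5,(p[1]-180+.43)*7.5)
print("hole",onz(c,*Z(298,210),.056))
o,_=st();e=o["ee_pos"];print(e)
t=np.array([e[0],e[1]+.0003,e[2]-.054])
print("tip exp zoom",z(proj(c,t)),"+y 3mm",z(proj(c,t+[0,.003,0])),"4.5mm at +6mm",z(proj(c,t+[0,.0045,.006])), "hole with tcp at", z(proj(c,[e[0],e[1],.056])))
print("px tip x at z",onz(c,*Z(302,290),t[2]))
```

```text
hole [ 0.59970061 -0.0297813   0.056     ]
[ 0.6000289  -0.02997943  0.13712538]
tip exp zoom (np.float64(301.04637417642033), np.float64(297.46289124948373)) +y 3mm (np.float64(299.85548344877697), np.float64(269.46400042164976)) 4.5mm at +6mm (np.float64(299.2490532085533), np.float64(276.907908998574)) hole with tcp at (np.float64(300.9846242482083), np.float64(211.55241091779354))
px tip x at z [ 0.60015609 -0.02888233  0.08312538]
```

Two views put the hole within 0.3 mm of the pin axis. Lowering in stages.

```bash
python3 -m crank '[{"hand":5,"dp":[0,10,-0.4],"yaw":0},{"hand":5,"dp":[0,18,-0.4],"yaw":0},{"hand":5,"dp":[0,24,-0.4],"yaw":0},{"hand":5,"dp":[0,28,-0.4],"yaw":0},{"hand":5,"dp":[0,32,-0.4],"yaw":0},{"hand":5,"dp":[0,36,-0.4],"yaw":0},{"hand":5,"dp":[0,40,-0.4],"yaw":0},{"hand":5,"dp":[0,40,-0.4],"yaw":0}]'; python3 -m crank '[{"hand":5,"dp":[0,5,0],"yaw":0},{"hand":5,"dp":[0,9,0],"yaw":0},{"hand":5,"dp":[0,13,0],"yaw":0},{"hand":5,"dp":[0,16,0],"yaw":0},{"hand":5,"dp":[0,16,0],"yaw":0}]'
```

```text
time: 11.85
ee_pos: [0.5993, -0.0297, 0.096]
tool_rot: [0.49, -0.49, 0.51, -0.509]
contact_force: [-1.2, -0.6, -0.7]
opening: 0.0187
time: 12.27
ee_pos: [0.5993, -0.0297, 0.0801]
tool_rot: [0.49, -0.49, 0.51, -0.509]
contact_force: [0.8, -0.4, -0.8]
opening: 0.019
```

```bash
python3 -m crank '[{"hand":5,"dp":[0,4,0],"yaw":0},{"hand":5,"dp":[0,8,0],"yaw":0},{"hand":5,"dp":[0,11,0],"yaw":0},{"hand":5,"dp":[0,13,0],"yaw":0},{"hand":5,"dp":[0,13,0],"yaw":0}]'; python3 -m crank '[{"hand":5,"dp":[0,1,0],"yaw":0},{"hand":5,"dp":[0,2,0],"yaw":0},{"hand":5,"dp":[0,3,0],"yaw":0},{"hand":5,"dp":[0,3,0],"yaw":0}]'
```

```text
time: 12.68
ee_pos: [0.5994, -0.0297, 0.0673]
tool_rot: [0.49, -0.49, 0.51, -0.51]
contact_force: [0.1, 0.4, -0.2]
opening: 0.0188
time: 13.02
ee_pos: [0.5995, -0.0297, 0.0647]
tool_rot: [0.49, -0.49, 0.51, -0.51]
contact_force: [0.0, -0.3, -0.8]
opening: 0.0184
```

```bash
python3 -m crank '[{"hand":5,"dp":[0,1,0],"yaw":0},{"hand":5,"dp":[0,1,0],"yaw":0},{"hand":5,"dp":[0,1.5,0],"yaw":0}]';python3 -m crank '[{"hand":5,"dp":[0,0.5,0],"yaw":0},{"hand":5,"dp":[0,1,0],"yaw":0},{"hand":5,"dp":[0,1,0],"yaw":0}]'
```

```text
time: 13.27
ee_pos: [0.5997, -0.0298, 0.064]
tool_rot: [-0.49, 0.49, -0.51, 0.51]
contact_force: [-6.3, 0.9, 23.8]
opening: 0.0185
time: 13.52
ee_pos: [0.5998, -0.0298, 0.064]
tool_rot: [-0.49, 0.49, -0.509, 0.51]
contact_force: [-9.4, 1.9, 31.4]
opening: 0.019
```

Firm contact exactly at the predicted height (TCP 0.064). I'll ease off, release and look.

```bash
python3 -m crank '[{"hand":5,"dp":[0,-1,0],"yaw":0},{"hand":5,"dp":[0,-2,0],"yaw":0},{"hand":45,"dp":[0,-2,0],"yaw":0},{"hand":45,"dp":[0,-2,0],"yaw":0},{"hand":45,"dp":[0,-2,0],"yaw":0},{"hand":45,"dp":[0,-2,0],"yaw":0},{"hand":45,"dp":[0,-2,0],"yaw":0}]';python3 -m crank '[{"hand":60,"dp":[0,-20,0],"yaw":0},{"hand":85,"dp":[0,-50,0],"yaw":0},{"hand":100,"dp":[0,-85,0],"yaw":0},{"hand":100,"dp":[0,-115,0],"yaw":0},{"hand":100,"dp":[0,-125,0],"yaw":0},{"hand":100,"dp":[0,-125,0],"yaw":0},{"hand":100,"dp":[0,-125,0],"yaw":0},{"hand":100,"dp":[0,-125,0],"yaw":0}]'
python3 - <<'E'
from h import *
import pickle
s=camera("side")
c=camera("wrist"); cv2.imwrite("pics/w8.png",c["color"][:,:,::-1]);pickle.dump(c,open("w8.pkl","wb"))
cv2.imwrite("pics/s8.png",cv2.resize(s["color"][120:250,270:400,::-1],None,fx=4.5,fy=4.5,interpolation=cv2.INTER_CUBIC))
E
```

```text
time: 14.1
ee_pos: [0.5995, -0.0298, 0.0642]
tool_rot: [0.49, -0.49, 0.51, -0.51]
contact_force: [-0.2, -0.4, 0.4]
opening: 0.0382
time: 14.77
ee_pos: [0.5991, -0.0296, 0.1882]
tool_rot: [0.49, -0.491, 0.51, -0.509]
contact_force: [1.6, -0.4, -0.6]
opening: 0.0853
```

View pics/w8.png

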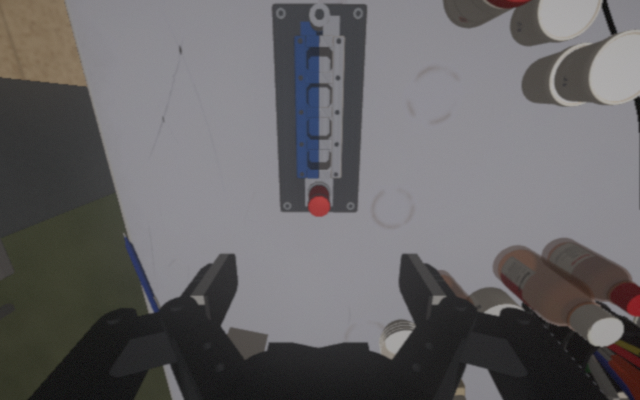

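View pics/s8.png

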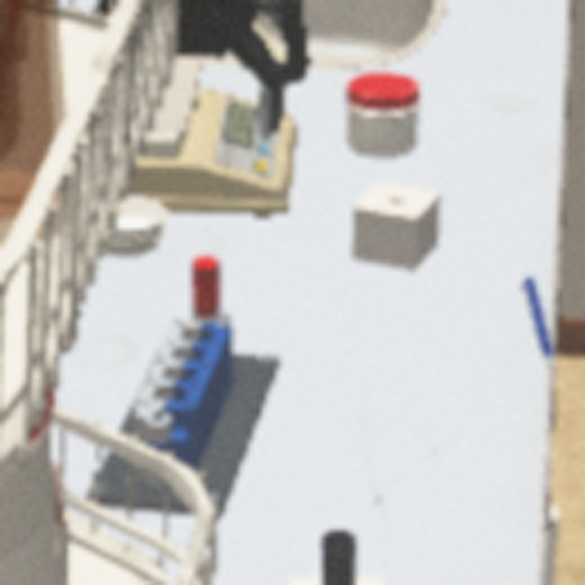

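The pin stands upright with its collar on the top lug and the mould is shut. A quick height check follows, then the way to the squeeze.

Run:
```python
from h import *
import pickle
c=pickle.load(open("w8.pkl","rb")); s=camera("side"); t=camera("top")
def red(im,x0,x1,y0,y1):
    h=cv2.cvtColor(im,cv2.COLOR_RGB2HSV); m=(h[:,:,1]>110)&((h[:,:,0]<10)|(h[:,:,0]>170)); 
    r=np.zeros_like(m); r[y0:y1,x0:x1]=1; return np.argwhere(m&r)[:,::-1]
a=red(s["color"],305,325,170,195); print("side",a.min(0),a.max(0),a.mean(0))
print("exp side top/bottom",proj(s,[.5997,-.0298,.102]),proj(s,[.5997,-.0298,.060]))
print("exp wrist top",proj(c,[.5997,-.0298,.102]))
b=red(c["color"],300,340,180,225); bb=b[[c["color"][v,u,0]>170 for u,v in b]]; print("wrist bright",bb.mean(0))
dp([.6027,.0454,.188],-2.3);dp([.6027,.0454,.018],-2.3)
```

```text
side [313 177] [317 188] [315.33333333 182.33333333]
exp side top/bottom [315.62194007 177.06271625] [315.88763934 188.58844004]
exp wrist top [318.64626736 206.15650297]
wrist bright [nan nan]
t 14.97 ee [ 0.5993 -0.0297  0.1885] dp [-75.2   0.5   0.5]
yaw turn 0.0011
yaw turn -3.1405
t 14.97 ee [ 0.5993 -0.0297  0.1885] dp [-75.2 170.5   0.7]
yaw turn 0.0011
yaw turn -3.1405<stdin>:10: RuntimeWarning: Mean of empty slice.
  ret = um.true_divide(
```

The side view's red grip spans rows 177–188, exactly as expected for a seated pin. Moving to the squeeze point.

```bash
python3 -m crank '[{"hand":100,"dp":[-30,0,0],"yaw":0},{"hand":100,"dp":[-60,0,0],"yaw":0},{"hand":100,"dp":[-75,10,0.5],"yaw":0},{"hand":100,"dp":[-75,40,0.5],"yaw":0},{"hand":100,"dp":[-75,75,0.5],"yaw":0},{"hand":100,"dp":[-75,95,0.5],"yaw":0},{"hand":100,"dp":[-75,95,0.5],"yaw":0},{"hand":100,"dp":[-75,95,0.5],"yaw":0}]'
python3 - <<'E'
from h import *
dp([.6027,.0454,.018],-2.3)
c=camera("wrist"); cv2.imwrite("pics/w9.png",c["color"][:,:,::-1])
E
```

```text
time: 15.63
ee_pos: [0.6027, 0.0449, 0.0939]
tool_rot: [0.49, -0.491, 0.51, -0.51]
contact_force: [0.9, 0.4, 1.3]
opening: 0.0857
t 15.63 ee [0.6027 0.0449 0.0939] dp [-0.5 75.9  0.1]
yaw turn 0.0008
yaw turn -3.1408
```

View pics/w9.png

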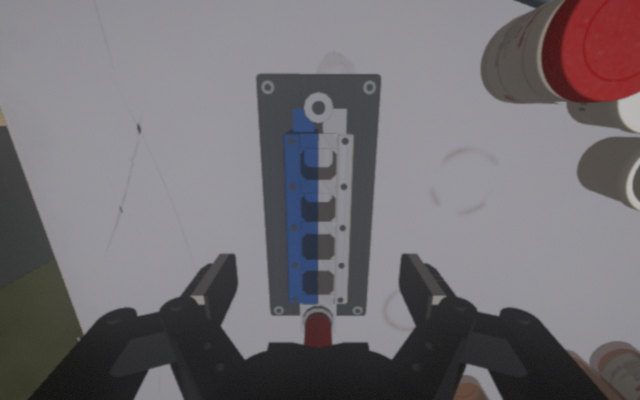

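The parting line is at column 318, midway between the fingers, and nothing lies in their way. Going down.

```bash
python3 -m crank '[{"hand":100,"dp":[0,20,0],"yaw":0},{"hand":100,"dp":[0,38,0],"yaw":0},{"hand":100,"dp":[0,54,0],"yaw":0},{"hand":100,"dp":[0,66,0],"yaw":0},{"hand":100,"dp":[0,75,0],"yaw":0},{"hand":100,"dp":[0,75,0],"yaw":0},{"hand":100,"dp":[0,75,0],"yaw":0}]'; python3 -m crank '[{"hand":65,"dp":[0,0,0],"yaw":0},{"hand":60,"dp":[0,0,0],"yaw":0},{"hand":55,"dp":[0,0,0],"yaw":0},{"hand":50,"dp":[0,0,0],"yaw":0},{"hand":45,"dp":[0,0,0],"yaw":0},{"hand":30,"dp":[0,0,0],"yaw":0},{"hand":30,"dp":[0,0,0],"yaw":0},{"hand":30,"dp":[0,0,0],"yaw":0}]' 40
```

```text
time: 16.27
ee_pos: [0.6033, 0.0451, 0.0199]
tool_rot: [-0.49, 0.49, -0.51, 0.51]
contact_force: [1.1, 0.1, 0.3]
opening: 0.0853
time: 16.93
ee_pos: [0.6028, 0.0452, 0.0199]
tool_rot: [0.49, -0.49, 0.51, -0.51]
contact_force: [-4.7, 0.7, 9.2]
opening: 0.0433
```

```bash
python3 -m crank '[{"hand":10,"dp":[0,-0.5,0],"yaw":0},{"hand":10,"dp":[0,-0.5,0],"yaw":0},{"hand":10,"dp":[0,-0.5,0],"yaw":0},{"hand":10,"dp":[0,-0.5,0],"yaw":0},{"hand":10,"dp":[0,-0.5,0],"yaw":0},{"hand":10,"dp":[0,-0.5,0],"yaw":0},{"hand":10,"dp":[0,-0.5,0],"yaw":0},{"hand":10,"dp":[0,-0.5,0],"yaw":0}]' 90
python3 - <<'E'
from h import *
s=camera("side");t=camera("top");c=camera("wrist")
cv2.imwrite("pics/s10.png",cv2.resize(s["color"][120:280,270:400,::-1],None,fx=3.7,fy=3.7,interpolation=cv2.INTER_CUBIC))
cv2.imwrite("pics/w10.png",c["color"][:,:,::-1]); cv2.imwrite("pics/t10.png",t["color"][:,:,::-1])
o,_=st(); print(o["opening"],o["contact_force"],o["wrist_torque"],o["time"])
E
```

```text
time: 17.6
ee_pos: [0.6029, 0.0452, 0.0201]
tool_rot: [0.49, -0.49, 0.51, -0.51]
contact_force: [-2.3, 0.2, 7.1]
opening: 0.043
0.0428035213776901 [-1.75516148  0.28181341  6.80279167] [ 0.02821259  0.96495106 -0.0438067 ] 17.75
```

View pics/s10.png

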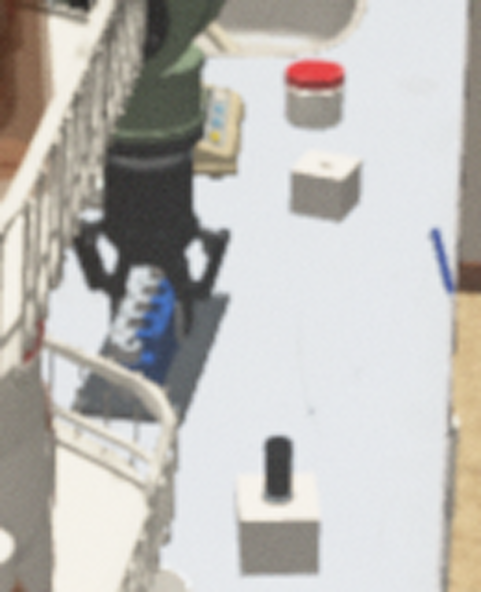

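View pics/w10.png

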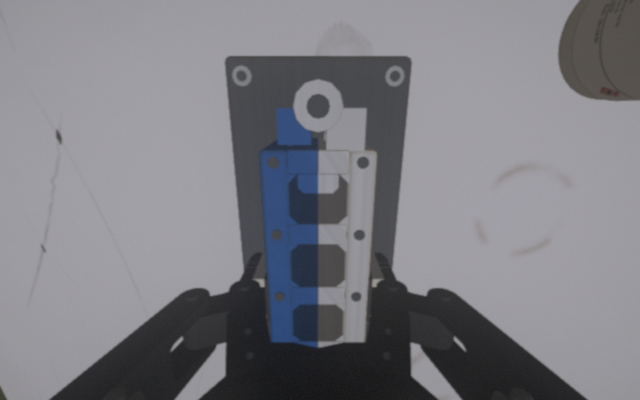

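View pics/t10.png

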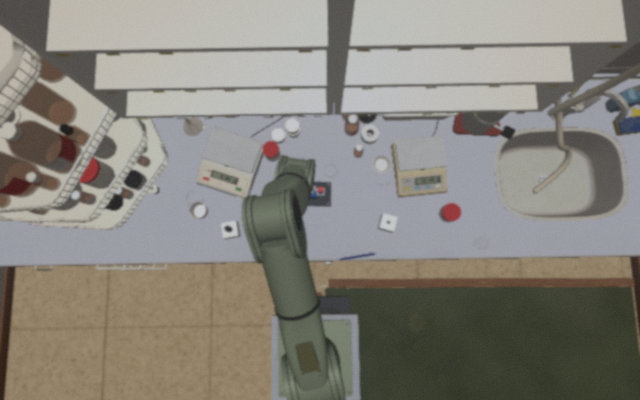

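The halves are squeezed with the seam tight and an opening of 43 mm. The red grip shows in the top view at (319,191), beside the hand, and the bystanders in view have not moved. Handing in.

```bash
python3 -c "
from rig import *
print(close_job())"
```

```text
the job is handed in; nothing more can be done
None
```

I handed the job in at about 17.8 s. The mould is shut, the red-gripped pin is home in the lugs, and the gripper is still squeezing the two halves at a 90 N setting.

- **Closing:** I pushed the blue half shut with closed fingers until it met its stop, where the force rose to about 18 N. From above the seam looked tight, and the hole measured 155.4 mm from the hinge (155 mm expected).
- **Pin:** It went down through the lugs without resistance, and the collar met the top lug with the tool tip at 64 mm, as predicted. The peak force was about 31 N, and then I let go. The side view afterwards showed the red grip at image rows 177–188, as expected for a seated pin (177–188.6). An automatic check of the same thing in the wrist view found no pixels, so that one gave no result. By eye, the grip's top there was within about 1 px of where it should be.
- **Squeeze:** The fingers sit 80 mm from the hinge line. The opening reads about 43 mm against 44 mm nominal. It also read about 1.5 mm low on the 20 mm pin grip, so I take this as the halves being fully shut. The force on the arm is about 7 N. I did not see the pin close up after the squeeze, because the hand hides it in the side and wrist views. The top view still shows its red grip at the lug.
- **Other objects:** The black-gripped pin and the bystanders in view looked unmoved in the last pictures.

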